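# Put the sanding sleeves away by size on the dowel rack

### The arm

A 6-joint arm with a two-finger parallel gripper is mounted at the origin on the work surface. World frame = base frame: x ahead of the robot, y to its left, z up, the work surface at z = 0. Lengths are in m, angles in rad, forces in N, time in s.
With the tool pointing down it reaches from about 0.3 to 0.875 m from the base axis. Payload 4.2 kg.
Tool frame: the origin (TCP) lies between the finger pads; the fingertips stand 19 mm ahead of it and the grasp point (between the pads) is the TCP; z points along the fingers, y is the line along which they close (so a half turn about z gives the same grasp; the last joint's range is limited). The gripper opens to 85 mm and grips with 20 to 120 N. Pads are 22 mm wide; open, the fingers measure 114 mm over their backs; the gripper's body (76 mm by 85 mm) begins 54 mm behind the grasp point. The pads swing forward as they close: fully open they stand 13 mm farther back than shut.
Start: joints at [1.31, 0.32, 1.565, -0, 1.257, -0.02], TCP at [0.137, 0.558, 0.25] pointing down, gripper open.
Joint ranges: [-3.11, 3.11], [-0.84, 2.01], [0.21, 2.61], [-1.34, 4.49], [0.05, 2.63], [-2.56, 2.56]. Speed limits (rad/s): [2.57, 2.57, 3.14, 3.14, 3.14, 3.14].

### API

Orientations are given as a unit quaternion [x, y, z, w].
In Python, from bench import observe, optics, bot gives the robot as it stands.
- The arm moves only by the tool step_arm, never from a script. Its argument "steps" is a list of rows, each a list of 4 numbers: the shift along the tool's x, y, z in units of 25 mm (1.0 is 25 mm), then the turn about the tool's z in units of 5 degrees (1.0 is 5 degrees). In form: [[tx, ty, tz, spin], ...]. A call has 1 to 12 rows; each row shifts and turns the commanded pose from where the row before left it, along the tool's axes as they then stand; what a row does not reach is not made up. A row lasts 1/12 s, in which the tool goes at most 41.7 mm and 7.16 degrees, less where a joint would pass 70% of its speed; a pose out of reach is approached as far as the arm can. A call is refused whole if a number of a shift passes 1 or a number of a turn 1, either way. A call with a gripper value outside its range is refused whole. "fingers" is the opening, from -1 (shut) to 1 (fully open), set as the call begins (left out, the last holds). The fingers move at their own pace and stop on an object; "newtons" is the grip in N (left out, the last holds). Time passes only in rows, so rows that do not move let the fingers close. It gives the time, the measured TCP pose, the force, the opening and the grip force at its end, in the units of the state.
- observe(): the state, without advancing time (a new reading comes with each control period).
- optics.get_image(name): name is "side" or "top" or "wrist"; returns a dict with "image" (384x512x3 uint8, red, green, blue), "K" (3x3 intrinsics, pixels), "R" (3x3) and "t" (3): a world point X has camera coordinates R X + t. Camera axes: x right, y down, z forward; pixel columns grow to the right and rows downward; lengths in m; the calibration is good to about 2 mm. A picture is of the moment at which its call begins. There is no depth.
- bot.finish_job(): hands the job in; it is judged then, once.
The state is a dict: "time": time; "qpos": joint angles; "joint_vel": joint speeds; "tau": joint torques, N m; "position": TCP position; "tool_rot": TCP orientation; "force": force on the tool from outside, world axes, zero at the start; "wrist_torque": the same for the moment, N m; "grip_width": finger opening in m; "finger_force": force on a finger pad.
Only numpy, scipy, OpenCV 4.12 (cv2) and the standard library are available. Lean on these libraries where they do the work, as an engineer would, in place of code of your own. Each camera call takes 0.05 s, during which the arm holds its last target. There are 200 camera calls.

### The job

Put the four loose sanding sleeves away on the dowel rack on the bench, one sleeve upright over each dowel and standing down on the board, in order of diameter with the narrowest at the left end of the row and the widest at the right end, as seen from the robot. Leave the cleaning stick and the tape measure where they lie.

Things in the scene. Friction and masses are not known exactly. Their poses are not given: they have to be found in the camera images.
- sleeve32: a sanding sleeve: a stiff upright brown abrasive tube, open at both ends, 32 mm in outer diameter, bore 26 mm (wall 3 mm), 114 mm tall; the narrowest of the four. Origin: centre of its lower end; z is its axis, up. About 30 g. Starts standing on end on the bench.
- sleeve43: a sanding sleeve: a stiff upright brown abrasive tube, open at both ends, 43 mm in outer diameter, bore 37 mm (wall 3 mm), 114 mm tall; the second narrowest of the four. Origin: centre of its lower end; z is its axis, up. About 42 g. Starts standing on end on the bench.
- sleeve54: a sanding sleeve: a stiff upright brown abrasive tube, open at both ends, 54 mm in outer diameter, bore 48 mm (wall 3 mm), 114 mm tall; the second widest of the four. Origin: centre of its lower end; z is its axis, up. About 54 g. Starts standing on end on the bench.
- sleeve66: a sanding sleeve: a stiff upright brown abrasive tube, open at both ends, 66 mm in outer diameter, bore 60 mm (wall 3 mm), 114 mm tall; the widest of the four. Origin: centre of its lower end; z is its axis, up. About 68 g. Starts standing on end on the bench.
- peg_a: one of four identical upright dowels, 10 mm across, 60 mm tall, round-topped, in a row at 90 mm centres on a fixed plywood board (380 x 96 mm, its top 18 mm above the bench). Letters a to d come in no fixed order along the row. Origin: centre of the dowel's foot, on the board; z up, y along the row towards the robot's left (row turned by up to 0.25 rad), x across it.
- peg_b: one of four identical upright dowels, 10 mm across, 60 mm tall, round-topped, in a row at 90 mm centres on a fixed plywood board (380 x 96 mm, its top 18 mm above the bench). Letters a to d come in no fixed order along the row. Origin: centre of the dowel's foot, on the board; z up, y along the row towards the robot's left (row turned by up to 0.25 rad), x across it.
- peg_c: one of four identical upright dowels, 10 mm across, 60 mm tall, round-topped, in a row at 90 mm centres on a fixed plywood board (380 x 96 mm, its top 18 mm above the bench). Letters a to d come in no fixed order along the row. Origin: centre of the dowel's foot, on the board; z up, y along the row towards the robot's left (row turned by up to 0.25 rad), x across it.
- peg_d: one of four identical upright dowels, 10 mm across, 60 mm tall, round-topped, in a row at 90 mm centres on a fixed plywood board (380 x 96 mm, its top 18 mm above the bench). Letters a to d come in no fixed order along the row. Origin: centre of the dowel's foot, on the board; z up, y along the row towards the robot's left (row turned by up to 0.25 rad), x across it.
- cleaning_stick: bystander: a tan crepe-rubber stick for cleaning abrasives, 200 x 38 x 38 mm, lying on the bench. Origin: centre of its underside; x along its length, z up. Not to be moved.
- tape_measure: bystander: a closed tape measure, black with a yellow side, about 74 x 36 mm and 60 mm high, standing on the bench. Origin: centre of its underside; z up. Not to be moved.
There are look-alikes about, which are no part of the job. What is shaped like the sleeve54 but purple or white is not meant.

How it is judged:
At the end, for the whole second after the job is handed in: Each sleeve stands upright (within 0.06 rad) over its own dowel, its lower end on the board (within 5 mm), the dowel inside its bore; from left to right along the row the diameters are 32, 43, 54 and 66 mm; all sleeves are released and at rest ((horizontal distance between sleeve32 and peg_a below 0.012 m or horizontal distance between sleeve32 and peg_b below 0.012 m or horizontal distance between sleeve32 and peg_c below 0.012 m or horizontal distance between sleeve32 and peg_d below 0.012 m) and height (world z) of sleeve32 between 0.014 and 0.023 m and angle between each of sleeve32, sleeve43, sleeve54, sleeve66's own z axis and vertical below 0.06 rad and linear speed of each of sleeve32, sleeve43, sleeve54, sleeve66 below 0.02 m/s and contact force between each of sleeve32, sleeve43, sleeve54, sleeve66 and the fingers below 0.05 N and (horizontal distance between sleeve43 and peg_a below 0.017 m or horizontal distance between sleeve43 and peg_b below 0.017 m or horizontal distance between sleeve43 and peg_c below 0.017 m or horizontal distance between sleeve43 and peg_d below 0.017 m) and height (world z) of sleeve43 between 0.014 and 0.023 m and (horizontal distance between sleeve54 and peg_a below 0.022 m or horizontal distance between sleeve54 and peg_b below 0.022 m or horizontal distance between sleeve54 and peg_c below 0.022 m or horizontal distance between sleeve54 and peg_d below 0.022 m) and height (world z) of sleeve54 between 0.014 and 0.023 m and (horizontal distance between sleeve66 and peg_a below 0.029 m or horizontal distance between sleeve66 and peg_b below 0.029 m or horizontal distance between sleeve66 and peg_c below 0.029 m or horizontal distance between sleeve66 and peg_d below 0.029 m) and height (world z) of sleeve66 between 0.014 and 0.023 m and ((horizontal distance between sleeve32 and peg_a below 0.012 m and y of sleeve43 in the frame of peg_a below -0.05 m) or (horizontal distance between sleeve32 and peg_b below 0.012 m and y of sleeve43 in the frame of peg_b below -0.05 m) or (horizontal distance between sleeve32 and peg_c below 0.012 m and y of sleeve43 in the frame of peg_c below -0.05 m) or (horizontal distance between sleeve32 and peg_d below 0.012 m and y of sleeve43 in the frame of peg_d below -0.05 m)) and ((horizontal distance between sleeve43 and peg_a below 0.017 m and y of sleeve54 in the frame of peg_a below -0.05 m) or (horizontal distance between sleeve43 and peg_b below 0.017 m and y of sleeve54 in the frame of peg_b below -0.05 m) or (horizontal distance between sleeve43 and peg_c below 0.017 m and y of sleeve54 in the frame of peg_c below -0.05 m) or (horizontal distance between sleeve43 and peg_d below 0.017 m and y of sleeve54 in the frame of peg_d below -0.05 m)) and ((horizontal distance between sleeve54 and peg_a below 0.022 m and y of sleeve66 in the frame of peg_a below -0.05 m) or (horizontal distance between sleeve54 and peg_b below 0.022 m and y of sleeve66 in the frame of peg_b below -0.05 m) or (horizontal distance between sleeve54 and peg_c below 0.022 m and y of sleeve66 in the frame of peg_c below -0.05 m) or (horizontal distance between sleeve54 and peg_d below 0.022 m and y of sleeve66 in the frame of peg_d below -0.05 m))); the robot touches nothing.
It fails at once if the cleaning stick is moved by more than 30 mm (distance of cleaning_stick from where it was at the start of the episode above 0.03 m).
It fails at once if the tape measure is moved by more than 30 mm (distance of tape_measure from where it was at the start of the episode above 0.03 m).
It also fails if it takes over 96 s, if anything falls off the work surface, if the arm or the gripper's body presses on something with over 40 N, if the wrist force passes 120 N, or if a joint passes its speed limit or range.

## Working session

There is one attempt and no reset: what is moved stays moved. The work goes in short steps, Python scripts to look and compute and a tool call to move; the robot and the scene stay as the last step left them, time stands still between calls to the robot, and variables do not carry over. Pictures are saved under pics/ and viewed, at most 14 in all, crops included, and the job is handed in when it is done.

Besides the shell and the picture viewer there is one more tool, called as name(argument=value, ...), one argument or row to a line, values as JSON. step_arm: Moves the arm, as the interface text tells. Its arguments: {"type":"object","properties":{"steps":{"type":"array"},"fingers":{"type":"number"},"newtons":{"type":"number"}},"required":["steps"]}

```bash
mkdir -p pics; python3 - <<'E'
from bench import observe, optics, bot
import cv2,pickle
d={}
for n in ("top","side"):
    r=optics.get_image(n);d[n]=r
    cv2.imwrite(f"pics/{n}0.png",r["image"][:,:,::-1])
    print(n,r["K"].tolist(),r["R"].round(4).tolist(),r["t"].round(4).tolist())
pickle.dump(d,open("v0.pkl","wb"))
s=observe();print(s)
E
```

```text
top [[473.6780448539132, 0.0, 253.94281283215753], [0.0, 473.6780448539132, 182.5255166102536], [0.0, 0.0, 1.0]] [[-0.0244, -0.9997, 0.0051], [-0.9885, 0.0234, -0.1493], [0.1491, -0.0087, -0.9888]] [-0.0013, 0.4768, 1.2628]
side [[400.7929045438915, 0.0, 254.35168958766837], [0.0, 400.7929045438915, 197.93014347330106], [0.0, 0.0, 1.0]] [[-0.9906, -0.1358, -0.0172], [-0.0666, 0.5882, -0.806], [0.1196, -0.7973, -0.5917]] [0.485, 0.0977, 1.063]
{'time': 0.1, 'qpos': array([ 1.30997443e+00,  3.20233871e-01,  1.56552139e+00,  1.06351929e-05,
        1.25742141e+00, -1.99833548e-02]), 'joint_vel': array([-0.00040497, -0.00176115, -0.00203389, -0.0002885 , -0.00023951,
       -0.00126389]), 'tau': array([ 9.29011185e-04, -4.16409194e+01, -2.34702623e+01, -2.21352724e-05,
        4.82234856e-03, -3.03376703e-05]), 'position': array([0.13703474, 0.55803462, 0.24957677]), 'tool_rot': array([ 1.20130044e-01,  9.92757848e-01, -7.83510049e-04, -1.15843046e-04]), 'force': array([-0.51740841, -0.45953154, -0.07391739]), 'wrist_torque': array([ 0.00113342, -0.00781156, -0.06588978]), 'finger_force': 0.0, 'grip_width': 0.08520451098600323}
```

View pics/top0.png

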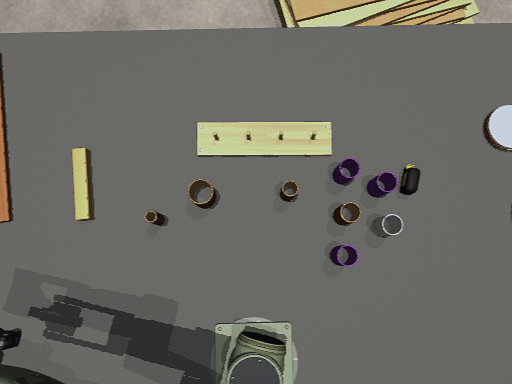

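View pics/side0.png

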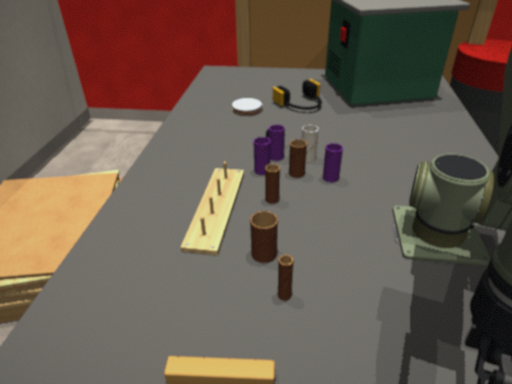

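The top view shows the brown sleeves at (154,217)=32, (202,193)=66, (289,190)=43 and (348,213)=54. The dowels are at about (216..313,136). The purple and white decoys, the tape at (410,180) and the stick at (81,184) are clear of the grasps. The side view agrees.

```bash
cat > h.py <<'E'
import numpy as np, cv2
def ray(v,uv,z):
    uv=np.atleast_2d(uv).astype(float)
    C=-v["R"].T@v["t"]; d=np.c_[uv,np.ones(len(uv))]@np.linalg.inv(v["K"]).T@v["R"]
    return C[:2]+d[:,:2]*((z-C[2])/d[:,2:])
def blobs(v,lo,hi,amin,morph=3):
    hsv=cv2.cvtColor(v["image"],cv2.COLOR_RGB2HSV)
    m=cv2.inRange(hsv,lo,hi)
    if morph: m=cv2.morphologyEx(m,cv2.MORPH_CLOSE,np.ones((morph,morph)))
    cs,_=cv2.findContours(m,cv2.RETR_EXTERNAL,cv2.CHAIN_APPROX_NONE)
    return [c[:,0] for c in cs if cv2.contourArea(c)>=amin]
def top_centre(v,c,z,r):
    """rim centre of an upright tube from its silhouette on the plane of its rim"""
    p=ray(v,c,z); C=(-v["R"].T@v["t"])[:2]
    u=p.mean(0)-C; u/=np.linalg.norm(u); n=np.array([-u[1],u[0]])
    a,b=p@u,p@n
    return u*(a.max()-r)+n*(b.max()+b.min())/2, b.max()-b.min()
def togo(s,xy,z,yaw):
    from scipy.spatial.transform import Rotation as R
    M=R.from_quat(s["tool_rot"]).as_matrix(); d=np.r_[xy,z]-s["position"]
    y=np.arctan2(M[1,1],M[0,1])
    return (M.T@d/.025).round(2), round(np.degrees(y-yaw)/5,2)
E
python3 - <<'E'
import pickle; from h import *
d=pickle.load(open("v0.pkl","rb"))
for n in d:
    print(n)
    for c in blobs(d[n],(3,90,25),(18,255,235),25):
        x,y,w,h=cv2.boundingRect(c)
        if n=="top" and not(100<y<240 and 120<x<400): continue
        if n=="side" and not(130<y<310 and 180<x<320): continue
        print((x,y,w,h),[ (np.round(top_centre(d[n],c,.114,r)[0],4).tolist(),round(top_centre(d[n],c,.114,r)[1],3)) for r in (.016,.0215,.027,.033)])
    for c in blobs(d[n],(19,40,60),(35,255,255),800,7):
        q=ray(d[n],cv2.boxPoints(cv2.minAreaRect(c)),.018)
        P=ray(d[n],c,.018).astype(np.float32); print("yellow",cv2.boundingRect(c),cv2.minAreaRect(P))
v=d["top"]; cv2.imwrite("pics/c.png",cv2.resize(v["image"][110:170,190:340,::-1],None,fx=5,fy=5,interpolation=cv2.INTER_NEAREST))
E
```

```text
top
(145, 211, 20, 14) [([0.3842, 0.252], np.float64(0.03)), ([0.3822, 0.2469], np.float64(0.03)), ([0.3801, 0.2418], np.float64(0.03)), ([0.3779, 0.2362], np.float64(0.03))]
(333, 202, 28, 23) [([0.3872, -0.2653], np.float64(0.052)), ([0.3851, -0.2602], np.float64(0.052)), ([0.3831, -0.2551], np.float64(0.052)), ([0.381, -0.2495], np.float64(0.052))]
(280, 180, 19, 21) [([0.4513, -0.1061], np.float64(0.041)), ([0.4467, -0.1032], np.float64(0.041)), ([0.442, -0.1003], np.float64(0.041)), ([0.4369, -0.0972], np.float64(0.041))]
(188, 179, 28, 29) [([0.4582, 0.137], np.float64(0.064)), ([0.4539, 0.1336], np.float64(0.064)), ([0.4496, 0.1302], np.float64(0.064)), ([0.4448, 0.1265], np.float64(0.064))]
yellow (72, 148, 17, 73) ((0.4884822964668274, 0.4698733985424042), (0.20275874435901642, 0.03764931857585907), 4.6665544509887695)
yellow (197, 122, 135, 35) ((0.6030259728431702, -0.04464292526245117), (0.37987133860588074, 0.0982249453663826), 88.68326568603516)
yellow (274, 0, 206, 28) ((0.9737846255302429, -0.38646870851516724), (0.6041746139526367, 0.08482012152671814), 88.7664718627
[... 580 characters left out ...]
at64(0.04)), ([0.4515, -0.1025], np.float64(0.04)), ([0.4509, -0.097], np.float64(0.04)), ([0.4504, -0.091], np.float64(0.04))]
(290, 140, 17, 37) [([0.386, -0.2615], np.float64(0.05)), ([0.3859, -0.256], np.float64(0.05)), ([0.3858, -0.2505], np.float64(0.05)), ([0.3856, -0.2445], np.float64(0.05))]
yellow (164, 355, 112, 29) ((0.4930325150489807, 0.45894038677215576), (0.20862838625907898, 0.05576430633664131), 5.188713073730469)
yellow (0, 275, 52, 46) ((0.9782636165618896, 0.34437495470046997), (0.11813955754041672, 0.12278392165899277), 13.317018508911133)
yellow (180, 160, 65, 96) ((0.6077579855918884, -0.06303046643733978), (0.4503259062767029, 0.10614363104104996), 88.84957885742188)
```

View pics/c.png

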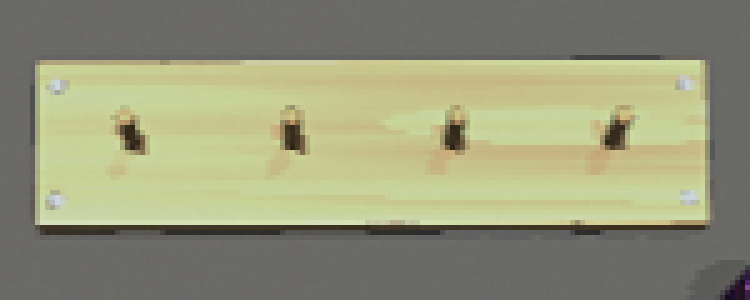

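step_arm(
  steps=[
    [-1, 0, 0, 1],
    [-1, 0, 0, 1],
    [-1, 0, 0, 1],
    [-1, 0, 0, 1],
    [-1, 0, 0, 1],
    [-1, 0, 0, 1],
    [-1, 0, 0, 1],
    [-1, 0, 0, 1],
    [-1, 0, 0, 1],
    [-1, 0, 0, 1],
    [-1, 0, 0, 1],
    [-1, 0, 0, 1],
  ],
  fingers=1,
  newtons=25,
)

```text
time: 1.1
position: [0.353, 0.3681, 0.2498]
tool_rot: [0.602, 0.798, -0.0, 0.0]
force: [-0.6, -0.9, 0.4]
grip_width: 0.0852
finger_force: 0.0
```

```bash
python3 - <<'E'
import pickle; from h import *
from bench import observe
d=pickle.load(open("v0.pkl","rb"))
print(ray(d["top"],[(214.6,132.6),(248,132.3),(281,132.6),(314.2,132.7)],.076).round(4).tolist())
s=observe();print(s["time"],s["position"],togo(s,(.4465,.127),.25,np.radians(-1.3)))
E
```

```text
[[0.6093, 0.0904], [0.608, 0.0003], [0.6051, -0.0887], [0.6028, -0.1784]]
1.1 [0.35302984 0.36814297 0.24979145] (array([-10.3 ,   0.94,  -0.  ]), np.float64(3.45))
```

step_arm(
  steps=[
    [-1, 0, 0, 1],
    [-1, 0, 0, 1],
    [-1, 0, 0, 1],
    [-1, 0, 0, 0.45],
    [-1, 0.6, 0, 0],
    [-1, 0.6, 0, 0],
    [-1, 0.6, 0, 0],
    [-1, 0.6, 0, 0],
    [-1, 0.5, 0, 0],
    [-0.6, 0.3, 0, 0],
    [0, 0, 0, 0],
    [0, 0, 0, 0],
  ],
)

```text
time: 2.1
position: [0.4448, 0.129, 0.25]
tool_rot: [0.714, 0.7, -0.0, -0.0]
force: [0.3, 0.9, 0.0]
grip_width: 0.0857
finger_force: 0.0
```

```bash
python3 - <<'E'
from h import *
from bench import observe,optics
s=observe();print(s["time"],s["position"],togo(s,(.4465,.127),.09,np.radians(-1.3)))
v=optics.get_image("wrist");cv2.imwrite("pics/w.png",v["image"][:,:,::-1])
C=-v["R"].T@v["t"];print(C)
E
```

```text
2.1 [0.44481439 0.12904206 0.24995379] (array([-0.08,  0.08,  6.4 ]), np.float64(0.03))
[0.44602966 0.19983828 0.37408954]
```

View pics/w.png

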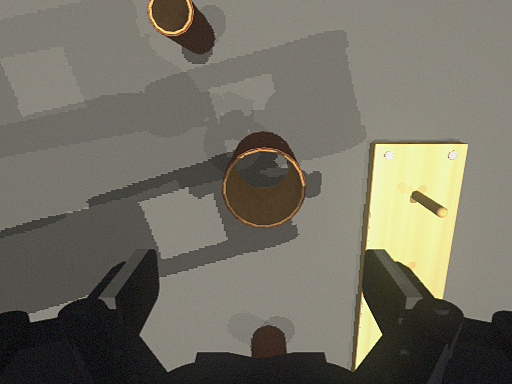

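The wrist view shows the 66 sleeve's rim centred at about (264,188), the left dowel's tip at (441,211) and the 32 sleeve's rim at (171,14). I'll cast these as a cross-check.

```bash
python3 - <<'E'
from h import *
from bench import observe,optics
v=optics.get_image("wrist")
print(ray(v,[(264,188),(171,14)],.114).round(4).tolist(),ray(v,(441,211),.076).round(4))
s=observe();print(togo(s,(.4465,.127),.09,np.radians(-1.3)))
E
```

```text
[[0.4472, 0.1291], [0.3859, 0.2533]] [[0.6084 0.0938]]
(array([-0.12,  0.09,  6.4 ]), np.float64(0.05))
```

step_arm(
  steps=[
    [-0.05, 0.09, 1, 0],
    [0, 0, 1, 0],
    [0, 0, 1, 0],
    [0, 0, 1, 0],
    [0, 0, 1, 0],
    [0, 0, 1, 0],
    [0, 0, 0.4, 0],
    [0, 0, 0, 0],
  ],
)

```text
time: 2.87
position: [0.4448, 0.1288, 0.088]
tool_rot: [0.713, 0.701, -0.003, -0.002]
force: [0.3, -0.3, 0.3]
grip_width: 0.0856
finger_force: 0.0
```

step_arm(
  steps=[
    [0, 0, 0, 0],
    [0, 0, 0, 0],
    [0, 0, 0, 0],
    [0, 0, 0, 0],
    [0, 0, 0, 0],
    [0, 0, 0, 0],
    [0, 0, 0, 0],
    [0, 0, 0, 0],
  ],
  fingers=-1,
  newtons=25,
)

```text
time: 3.53
position: [0.4477, 0.1285, 0.0912]
tool_rot: [0.714, 0.701, 0.001, 0.0]
force: [-0.8, 1.6, 5.9]
grip_width: 0.0661
finger_force: 28.4
```

step_arm(
  steps=[
    [0, 0, -1, 0],
    [0, 0, -1, 0],
    [0, 0, -1, 0],
    [0, 0, -1, 0],
    [0, 0, -1, 0],
    [0, 0, -0.6, 0],
    [-1, 0.5, 0, 0],
    [-1, 0.5, 0, 0],
    [-1, 0.5, 0, 0],
    [-1, 0.5, 0, 0],
    [-1, 0.5, 0, 0],
    [-1, 0.5, 0, 0],
  ],
)

```text
time: 4.53
position: [0.5195, -0.0246, 0.2301]
tool_rot: [0.714, 0.701, -0.0, -0.0]
force: [0.1, 0.3, -0.4]
grip_width: 0.066
finger_force: 28.7
```

step_arm(
  steps=[
    [-1, 0.5, 0, 0],
    [-1, 0.5, 0, 0],
    [-1, 0.5, 0, 0],
    [-1, 0.5, 0, 0],
    [-1, 0.5, 0, 0],
    [-1, 0.5, 0, 0],
    [0, 0, 0, 0],
    [0, 0, 0, 0],
  ],
)

```text
time: 5.2
position: [0.5915, -0.1757, 0.2294]
tool_rot: [0.714, 0.7, -0.0, -0.001]
force: [-0.7, -0.1, -0.3]
grip_width: 0.0659
finger_force: 28.7
```

```bash
python3 - <<'E'
from h import *
from bench import observe,optics
s=observe();print(s["position"],s["grip_width"],togo(s,(.602,-.179),.11,np.radians(-1.3)))
v=optics.get_image("side");cv2.imwrite("pics/s1.png",v["image"][100:300,150:350,::-1].repeat(3,0).repeat(3,1))
E
```

```text
[ 0.59153292 -0.17567471  0.22935209] 0.06585977321695435 (array([-0.13,  0.43,  4.77]), np.float64(0.02))
```

View pics/s1.png

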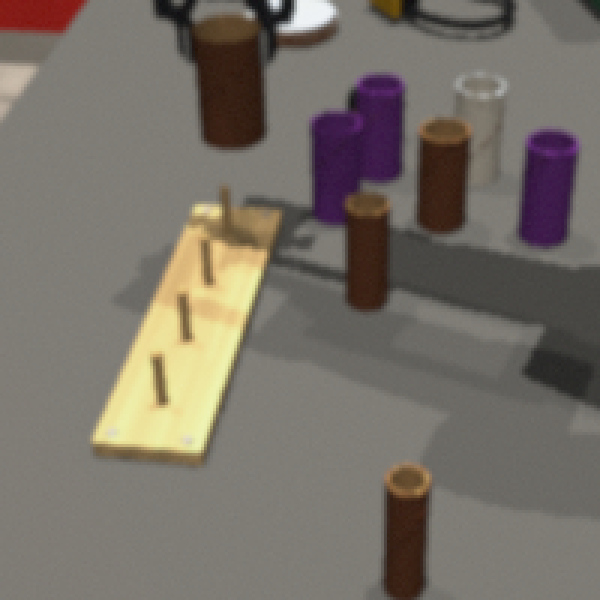

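The sleeve hangs upright at crop (230,85), above the right-hand dowel at (225,210). Lowering it.

step_arm(
  steps=[
    [-0.13, 0.42, 0, 0],
    [0, 0, 0, 0],
    [0, 0, 0.8, 0],
    [0, 0, 0.8, 0],
    [0, 0, 0.8, 0],
    [0, 0, 0.8, 0],
    [0, 0, 0.8, 0],
    [0, 0, 0.5, 0],
    [0, 0, 0.25, 0],
    [0, 0, 0, 0],
    [0, 0, 0, 0],
  ],
)

```text
time: 6.17
position: [0.6022, -0.1774, 0.1122]
tool_rot: [0.713, 0.701, 0.0, 0.0]
force: [-0.1, -0.7, -0.3]
grip_width: 0.0663
finger_force: 28.7
```

step_arm(
  steps=[
    [0, 0, 0, 0],
    [0, 0, 0, 0],
    [0, 0, 0, 0],
    [0, 0, 0, 0],
    [0, 0, 0, 0],
    [0, 0, 0, 0],
  ],
  fingers=1,
)

```text
time: 6.67
position: [0.6021, -0.178, 0.1117]
tool_rot: [0.714, 0.701, 0.0, 0.0]
force: [-0.6, -1.0, 0.2]
grip_width: 0.0852
finger_force: 0.0
```

step_arm(
  steps=[
    [0, 0, -1, 0],
    [0, 0, -1, 0],
    [0, 0, -1, 0],
    [0, 0, -1, 0],
    [0, 0, -1, 0],
    [0, 0, -0.5, 0],
    [-0.3, -0.8, 0, 0],
    [-0.3, -0.9, 0, 0],
    [-0.3, -0.9, 0, 0],
    [-0.3, -0.9, 0, 0],
    [-0.3, -0.9, 0, 0],
    [-0.3, -0.9, 0, 0],
  ],
)

```text
time: 7.67
position: [0.4676, -0.2207, 0.249]
tool_rot: [0.713, 0.701, 0.0, -0.0]
force: [1.2, -0.1, -0.2]
grip_width: 0.0854
finger_force: 0.0
```

step_arm(
  steps=[
    [-0.3, -0.9, 0, 0],
    [-0.3, -0.9, 0, 0],
    [-0.3, -0.9, 0, 0],
    [-0.2, -0.5, 0, 0],
    [0, 0, 0, 0],
    [0, 0, 0, 0],
  ],
)

```text
time: 8.17
position: [0.3885, -0.2468, 0.2493]
tool_rot: [0.714, 0.7, 0.0, 0.001]
force: [-0.4, -0.5, -0.8]
grip_width: 0.0849
finger_force: 0.0
```

```bash
python3 - <<'E'
from h import *
from bench import observe,optics
v=optics.get_image("wrist");cv2.imwrite("pics/w2.png",v["image"][:,:,::-1])
t=optics.get_image("top")
for c in blobs(v,(3,90,25),(18,255,235),300):
    x,y,w,h=cv2.boundingRect(c); print((x,y,w,h),top_centre(v,c,.114,.027))
for c in blobs(t,(3,90,25),(18,255,235),60):
    x,y,w,h=cv2.boundingRect(c)
    if 270<x<330 and 90<y<160: print("66?",(x,y,w,h),top_centre(t,c,.132,.033))
s=observe();print(s["position"],togo(s,(.3845,-.253),.09,np.radians(-1.3)))
E
```

```text
(222, 145, 68, 86) (array([ 0.38481004, -0.25535211]), np.float64(0.05264256052728611))
(442, 51, 70, 81) (array([ 0.54966523, -0.17889155]), np.float64(0.05541347759784246))
(299, 0, 70, 38) (array([ 0.43301322, -0.12667224]), np.float64(0.03348597779384466))
66? (297, 116, 34, 36) (array([ 0.60136752, -0.17549181]), np.float64(0.08157244488375087))
[ 0.38933538 -0.24657927  0.24915413] (array([-0.26, -0.2 ,  6.37]), np.float64(0.05))
```

View pics/w2.png

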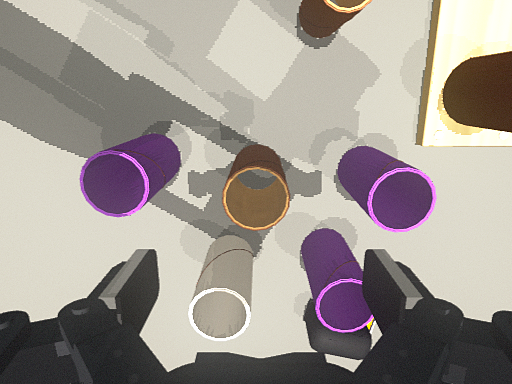

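The 54 sleeve is centred at (256,197) between two purple decoys, about 60 mm clear on each side. The 66 sleeve stands on the board at upper right.

step_arm(
  steps=[
    [-0.3, -0.18, 0, 0],
    [0, 0, 1, 0],
    [0, 0, 1, 0],
    [0, 0, 1, 0],
    [0, 0, 1, 0],
    [0, 0, 1, 0],
    [0, 0, 1, 0],
    [0, 0, 0.37, 0],
    [0, 0, 0, 0],
    [0, 0, 0, 0],
  ],
)

```text
time: 9.1
position: [0.3843, -0.2543, 0.09]
tool_rot: [0.713, 0.701, 0.0, -0.0]
force: [0.1, -0.5, 0.8]
grip_width: 0.0855
finger_force: 0.0
```

step_arm(
  steps=[
    [0, 0, 0, 0],
    [0, 0, 0, 0],
    [0, 0, 0, 0],
    [0, 0, 0, 0],
    [0, 0, 0, 0],
    [0, 0, 0, 0],
    [0, 0, 0, 0],
    [0, 0, 0, 0],
    [0, 0, 0, 0],
  ],
  fingers=-1,
)

```text
time: 9.85
position: [0.3845, -0.2546, 0.0911]
tool_rot: [0.714, 0.701, 0.0, 0.002]
force: [-0.0, 0.2, 7.4]
grip_width: 0.0536
finger_force: 25.7
```

step_arm(
  steps=[
    [0, 0, -1, 0],
    [0, 0, -1, 0],
    [0, 0, -1, 0],
    [0, 0, -1, 0],
    [0, 0, -1, 0],
    [0, 0, -0.8, 0],
    [0, 0, 0, 0],
  ],
)

```text
time: 10.43
position: [0.3854, -0.2552, 0.2391]
tool_rot: [0.714, 0.701, 0.001, 0.005]
force: [1.1, -0.6, -0.9]
grip_width: 0.0529
finger_force: 27.0
```

```bash
python3 - <<'E'
from h import *
from bench import observe,optics
s=observe();print(s["position"],togo(s,(.604,-.089),.11,np.radians(-1.3)))
E
```

```text
[ 0.38540821 -0.25517828  0.23911245] (array([6.83, 8.58, 5.2 ]), np.float64(0.05))
```

step_arm(
  steps=[
    [0.8, 1, 0, 0],
    [0.8, 1, 0, 0],
    [0.8, 1, 0, 0],
    [0.8, 1, 0, 0],
    [0.8, 1, 0, 0],
    [0.8, 1, 0, 0],
    [0.8, 1, 0, 0],
    [0.8, 1, 0, 0],
    [0.4, 0.5, 0, 0],
    [0, 0, 0, 0],
    [0, 0, 0, 0],
    [0, 0, 0, 0],
  ],
)

```text
time: 11.43
position: [0.5981, -0.0882, 0.2339]
tool_rot: [0.714, 0.701, -0.001, -0.001]
force: [-0.9, -0.3, 0.7]
grip_width: 0.0534
finger_force: 27.0
```

```bash
python3 - <<'E'
from h import *
from bench import observe,optics
s=observe();print(s["position"],s["grip_width"],togo(s,(.604,-.089),.1105,np.radians(-1.3)))
E
```

```text
[ 0.59814598 -0.08823984  0.2339421 ] 0.053427516442750074 (array([-0.03,  0.25,  4.94]), np.float64(0.05))
```

step_arm(
  steps=[
    [0, 0.24, 0, 0],
    [0, 0, 0, 0],
    [0, 0, 0.8, 0],
    [0, 0, 0.8, 0],
    [0, 0, 0.8, 0],
    [0, 0, 0.8, 0],
    [0, 0, 0.8, 0],
    [0, 0, 0.6, 0],
    [0, 0, 0.35, 0],
    [0, 0, 0, 0],
    [0, 0, 0, 0],
  ],
)

```text
time: 12.35
position: [0.6054, -0.0884, 0.1114]
tool_rot: [0.714, 0.7, 0.0, 0.0]
force: [0.9, -0.3, -0.3]
grip_width: 0.0531
finger_force: 26.6
```

step_arm(
  steps=[
    [0, 0, 0, 0],
    [0, 0, 0, 0],
    [0, 0, 0, 0],
    [0, 0, 0, 0],
    [0, 0, 0, 0],
    [0, 0, 0, 0],
  ],
  fingers=1,
)

```text
time: 12.85
position: [0.6053, -0.088, 0.1112]
tool_rot: [0.714, 0.701, 0.0, 0.0]
force: [0.5, 0.1, -0.6]
grip_width: 0.0853
finger_force: 0.0
```

step_arm(
  steps=[
    [0, 0, -1, 0],
    [0, 0, -1, 0],
    [0, 0, -1, 0],
    [0, 0, -1, 0],
    [0, 0, -1, 0],
    [0, 0, -0.5, 0],
    [0, -1, 0, 0],
    [0, -1, 0, 0],
    [0, -1, 0, 0],
    [0, -1, 0, 0],
    [0, -1, 0, 0],
    [0, -1, 0, 0],
  ],
)

```text
time: 13.85
position: [0.4539, -0.0851, 0.2485]
tool_rot: [0.713, 0.701, 0.0, -0.0]
force: [-0.4, 0.1, 0.3]
grip_width: 0.0857
finger_force: 0.0
```

step_arm(
  steps=[
    [-0.4, -0.2, 0, 0],
    [0, 0, 0, 0],
    [0, 0, 0, 0],
  ],
)

```text
time: 14.1
position: [0.4507, -0.0955, 0.249]
tool_rot: [0.714, 0.7, 0.001, 0.001]
force: [-0.0, 0.5, 0.0]
grip_width: 0.0853
finger_force: 0.0
```

```bash
python3 - <<'E'
from h import *
from bench import observe,optics
v=optics.get_image("wrist");cv2.imwrite("pics/w3.png",v["image"][:,:,::-1])
for c in blobs(v,(3,90,25),(18,255,235),300):
    x,y,w,h=cv2.boundingRect(c); print((x,y,w,h),top_centre(v,c,.114,.0215))
s=observe();print(s["position"],togo(s,(.449,-.103),.09,np.radians(-1.3)))
E
```

```text
(365, 205, 130, 115) (array([ 0.62628798, -0.19631985]), np.float64(0.05983993183788927))
(233, 149, 54, 74) (array([ 0.45012588, -0.10254094]), np.float64(0.04160177958440292))
(380, 129, 132, 89) (array([ 0.62418713, -0.09751581]), np.float64(0.05764603486820377))
[ 0.45111336 -0.09539607  0.248829  ] (array([-0.31, -0.09,  6.35]), np.float64(0.04))
```

View pics/w3.png

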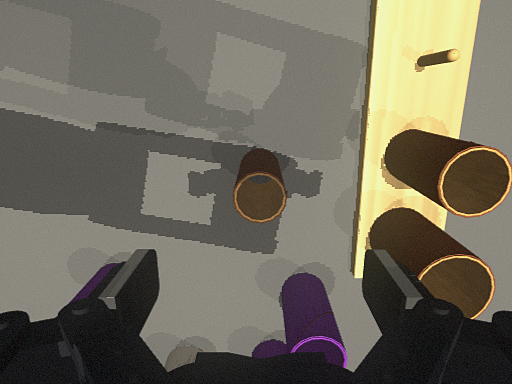

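The 54 and 66 sleeves stand on the board, with rims at (476,181) and (456,287). The 43 sleeve is at (260,197).

step_arm(
  steps=[
    [-0.29, -0.05, 0, 0],
    [0, 0, 1, 0],
    [0, 0, 1, 0],
    [0, 0, 1, 0],
    [0, 0, 1, 0],
    [0, 0, 1, 0],
    [0, 0, 1, 0],
    [0, 0, 0.35, 0],
    [0, 0, 0, 0],
    [0, 0, 0, 0],
  ],
)

```text
time: 14.98
position: [0.4495, -0.1026, 0.0899]
tool_rot: [0.713, 0.701, 0.0, 0.0]
force: [-0.2, -0.5, 0.3]
grip_width: 0.0856
finger_force: 0.0
```

step_arm(
  steps=[
    [0, 0, 0, 0],
    [0, 0, 0, 0],
    [0, 0, 0, 0],
    [0, 0, 0, 0],
    [0, 0, 0, 0],
    [0, 0, 0, 0],
    [0, 0, 0, 0],
    [0, 0, 0, 0],
    [0, 0, 0, 0],
    [0, 0, 0, 0],
  ],
  fingers=-1,
)

```text
time: 15.82
position: [0.4494, -0.1026, 0.0908]
tool_rot: [0.714, 0.701, 0.001, 0.001]
force: [-0.4, -0.1, 7.1]
grip_width: 0.0419
finger_force: 25.1
```

step_arm(
  steps=[
    [0, 0, -1, 0],
    [0, 0, -1, 0],
    [0, 0, -1, 0],
    [0, 0, -1, 0],
    [0, 0, -1, 0],
    [0, 0, -0.8, 0],
    [0, 0, 0, 0],
  ],
)

```text
time: 16.4
position: [0.4507, -0.1029, 0.2389]
tool_rot: [0.714, 0.701, 0.002, 0.004]
force: [1.3, -0.1, -0.8]
grip_width: 0.0421
finger_force: 25.8
```

step_arm(
  steps=[
    [0.7, 1, 0, 0],
    [0.7, 1, 0, 0],
    [0.7, 1, 0, 0],
    [0.7, 1, 0, 0],
    [0.7, 1, 0, 0],
    [0.6, 0.8, 0, 0],
    [0, 0, 0, 0],
    [0, 0, 0, 0],
  ],
)

```text
time: 17.07
position: [0.5954, -0.0019, 0.233]
tool_rot: [0.713, 0.701, -0.001, -0.001]
force: [0.5, -0.6, -0.5]
grip_width: 0.0423
finger_force: 25.8
```

```bash
python3 - <<'E'
from h import *
from bench import observe,optics
s=observe();print(s["position"],s["grip_width"],togo(s,(.606,.0005),.1105,np.radians(-1.3)))
E
```

```text
[ 0.59541254 -0.00189907  0.23298179] 0.042333688121686426 (array([0.1 , 0.44, 4.9 ]), np.float64(0.07))
```

step_arm(
  steps=[
    [0.1, 0.43, 0, 0],
    [0, 0, 0, 0],
    [0, 0, 0.8, 0],
    [0, 0, 0.8, 0],
    [0, 0, 0.8, 0],
    [0, 0, 0.8, 0],
    [0, 0, 0.8, 0],
    [0, 0, 0.6, 0],
    [0, 0, 0.35, 0],
    [0, 0, 0, 0],
    [0, 0, 0, 0],
  ],
)

```text
time: 17.98
position: [0.6058, -0.0007, 0.1112]
tool_rot: [0.714, 0.7, -0.0, -0.0]
force: [1.0, 0.5, -0.2]
grip_width: 0.0423
finger_force: 25.7
```

step_arm(
  steps=[
    [0, 0, 0, 0],
    [0, 0, 0, 0],
    [0, 0, 0, 0],
    [0, 0, 0, 0],
    [0, 0, 0, 0],
    [0, 0, 0, 0],
    [0, 0, 0, 0],
  ],
  fingers=1,
)

```text
time: 18.57
position: [0.6063, -0.0002, 0.1111]
tool_rot: [0.713, 0.701, 0.0, 0.0]
force: [0.4, -0.2, 0.4]
grip_width: 0.0851
finger_force: 0.0
```

step_arm(
  steps=[
    [0, 0, -1, 0],
    [0, 0, -1, 0],
    [0, 0, -1, 0],
    [0, 0, -1, 0],
    [0, 0, -1, 0],
    [0, 0, -0.5, 0],
    [1, -0.9, 0, 0],
    [1, -0.9, 0, 0],
    [1, -0.9, 0, 0],
    [1, -0.9, 0, 0],
    [1, -0.9, 0, 0],
    [1, -0.9, 0, 0],
  ],
)

```text
time: 19.57
position: [0.4728, 0.1531, 0.2486]
tool_rot: [0.714, 0.7, 0.0, -0.0]
force: [-0.4, 0.3, -0.5]
grip_width: 0.0856
finger_force: 0.0
```

step_arm(
  steps=[
    [1, -0.9, 0, 0],
    [1, -0.9, 0, 0],
    [1, -0.9, 0, 0],
    [0.6, -0.6, 0, 0],
    [0, 0, 0, 0],
    [0, 0, 0, 0],
  ],
)

```text
time: 20.07
position: [0.3927, 0.2442, 0.2488]
tool_rot: [0.713, 0.702, 0.0, 0.0]
force: [-0.2, -0.1, 0.5]
grip_width: 0.0854
finger_force: 0.0
```

```bash
python3 - <<'E'
from h import *
from bench import observe,optics
v=optics.get_image("wrist");cv2.imwrite("pics/w4.png",v["image"][:,:,::-1])
for c in blobs(v,(3,90,25),(18,255,235),300):
    x,y,w,h=cv2.boundingRect(c); print((x,y,w,h),top_centre(v,c,.114,.016))
s=observe();print(s["position"],togo(s,(.386,.2535),.09,np.radians(-1.3)))
E
```

```text
(230, 137, 42, 58) (array([0.3856709 , 0.25532516]), np.float64(0.03158078513103907))
[0.39338584 0.24367801 0.2486881 ] (array([ 0.39, -0.31,  6.35]), np.float64(0.06))
```

View pics/w4.png

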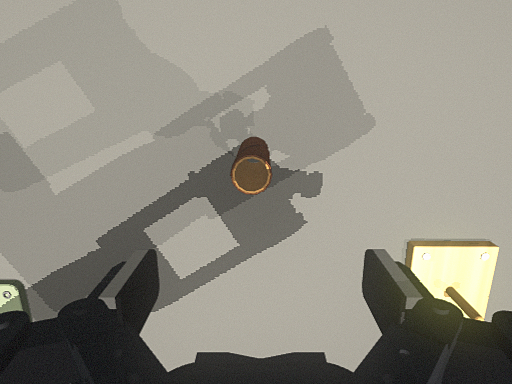

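The 32 sleeve stands at (251,174).

step_arm(
  steps=[
    [0.43, -0.3, 0, 0],
    [0, 0, 1, 0],
    [0, 0, 1, 0],
    [0, 0, 1, 0],
    [0, 0, 1, 0],
    [0, 0, 1, 0],
    [0, 0, 1, 0],
    [0, 0, 0.35, 0],
    [0, 0, 0, 0],
    [0, 0, 0, 0],
  ],
)

```text
time: 20.95
position: [0.3869, 0.2543, 0.0901]
tool_rot: [0.714, 0.7, 0.0, 0.0]
force: [-0.3, 0.5, 0.6]
grip_width: 0.0852
finger_force: 0.0
```

step_arm(
  steps=[
    [0, 0, 0, 0],
    [0, 0, 0, 0],
    [0, 0, 0, 0],
    [0, 0, 0, 0],
    [0, 0, 0, 0],
    [0, 0, 0, 0],
    [0, 0, 0, 0],
    [0, 0, 0, 0],
    [0, 0, 0, 0],
    [0, 0, 0, 0],
    [0, 0, 0, 0],
  ],
  fingers=-1,
)

```text
time: 21.87
position: [0.3863, 0.2549, 0.0906]
tool_rot: [0.714, 0.701, 0.001, 0.0]
force: [-1.6, -0.8, 5.6]
grip_width: 0.0317
finger_force: 24.7
```

step_arm(
  steps=[
    [0, 0, -1, 0],
    [0, 0, -1, 0],
    [0, 0, -1, 0],
    [0, 0, -1, 0],
    [0, 0, -1, 0],
    [0, 0, -0.8, 0],
    [0, 0, 0, 0],
  ],
)

```text
time: 22.45
position: [0.3877, 0.2557, 0.2388]
tool_rot: [0.713, 0.701, 0.004, 0.001]
force: [0.4, 0.3, 0.1]
grip_width: 0.0317
finger_force: 25.1
```

step_arm(
  steps=[
    [-0.75, 1, 0, 0],
    [-0.75, 1, 0, 0],
    [-0.75, 1, 0, 0],
    [-0.75, 1, 0, 0],
    [-0.75, 1, 0, 0],
    [-0.75, 1, 0, 0],
    [-0.75, 1, 0, 0],
    [-0.75, 1, 0, 0],
    [-0.4, 0.4, 0, 0],
    [0, 0, 0, 0],
    [0, 0, 0, 0],
    [0, 0, 0, 0],
  ],
)

```text
time: 23.45
position: [0.5917, 0.0915, 0.2342]
tool_rot: [0.713, 0.701, -0.001, -0.001]
force: [-0.7, 0.4, -0.5]
grip_width: 0.0313
finger_force: 25.1
```

```bash
python3 - <<'E'
from h import *
from bench import observe,optics
s=observe();print(s["position"],s["grip_width"],togo(s,(.608,.0915),.1105,np.radians(-1.3)))
a=optics.get_image("side")["image"][90:290,150:330,::-1];cv2.imwrite("pics/s2.png",cv2.resize(a,None,fx=3,fy=3))
E
```

```text
[0.59169101 0.09148486 0.23416039] 0.03132818839016256 (array([0.01, 0.66, 4.94]), np.float64(0.06))
```

View pics/s2.png

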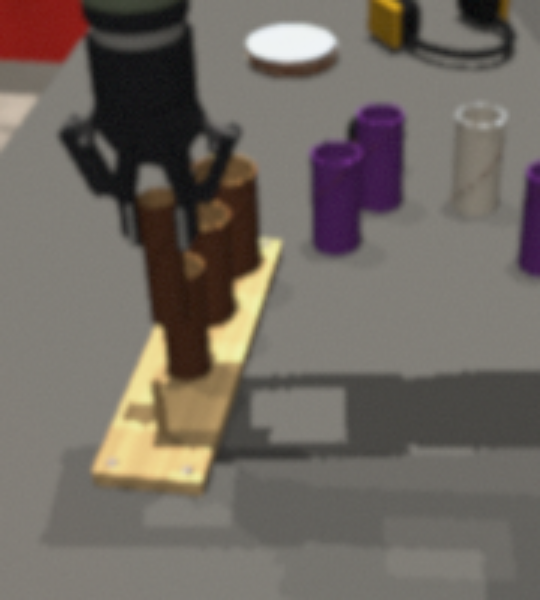

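Three sleeves stand in a row. The 32 sleeve hangs at crop (165,255), above the left-hand dowel at (162,405).

step_arm(
  steps=[
    [0, 0.64, 0, 0],
    [0, 0, 0, 0],
    [0, 0, 0.8, 0],
    [0, 0, 0.8, 0],
    [0, 0, 0.8, 0],
    [0, 0, 0.8, 0],
    [0, 0, 0.8, 0],
    [0, 0, 0.6, 0],
    [0, 0, 0.35, 0],
    [0, 0, 0, 0],
    [0, 0, 0, 0],
  ],
)

```text
time: 24.42
position: [0.6088, 0.091, 0.1116]
tool_rot: [0.713, 0.701, 0.0, 0.0]
force: [1.2, 0.4, -0.2]
grip_width: 0.0314
finger_force: 25.0
```

step_arm(
  steps=[
    [0, 0, 0, 0],
    [0, 0, 0, 0],
    [0, 0, 0, 0],
    [0, 0, 0, 0],
    [0, 0, 0, 0],
    [0, 0, 0, 0],
    [0, 0, 0, 0],
  ],
  fingers=1,
)

```text
time: 25.0
position: [0.609, 0.0904, 0.1111]
tool_rot: [0.714, 0.701, 0.0, 0.0]
force: [0.3, 1.1, -0.5]
grip_width: 0.0852
finger_force: 0.0
```

step_arm(
  steps=[
    [0, 0, -1, 0],
    [0, 0, -1, 0],
    [0, 0, -1, 0],
    [0, 0, -1, 0],
    [0, 0, -1, 0],
    [0, 0, -0.5, 0],
    [0, -1, 0, 0],
    [0, -1, 0, 0],
    [0, -1, 0, 0],
    [0, -1, 0, 0],
    [0, -1, 0, 0],
    [0, -1, 0, 0],
  ],
)

```text
time: 26.0
position: [0.4577, 0.0931, 0.2485]
tool_rot: [0.714, 0.701, 0.0, -0.0]
force: [-0.0, -0.8, 0.0]
grip_width: 0.0857
finger_force: 0.0
```

step_arm(
  steps=[
    [1, 0, 0, 0],
    [1, 0, 0, 0],
    [1, 0, 0, 0],
    [1, 0, 0, 0],
    [1, 0, 0, 0],
    [1, 0, 0, 0],
    [0, 0, 0, 0],
    [0, 0, 0, 0],
  ],
)

```text
time: 26.67
position: [0.4615, 0.2439, 0.2483]
tool_rot: [0.713, 0.701, -0.0, 0.0]
force: [0.1, 0.3, 0.9]
grip_width: 0.0852
finger_force: 0.0
```

```bash
python3 - <<'E'
from h import *
from bench import observe,optics
s=optics.get_image("side");t=optics.get_image("top")
a=cv2.resize(s["image"][110:290,150:330,::-1],None,fx=2.2,fy=2.2);b=cv2.resize(t["image"][90:180,180:350,::-1],(396,210))
cv2.imwrite("pics/f.png",np.hstack([a,cv2.copyMakeBorder(b,0,396-210,0,0,cv2.BORDER_CONSTANT)]))
E
```

```text
(no output)
```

View pics/f.png

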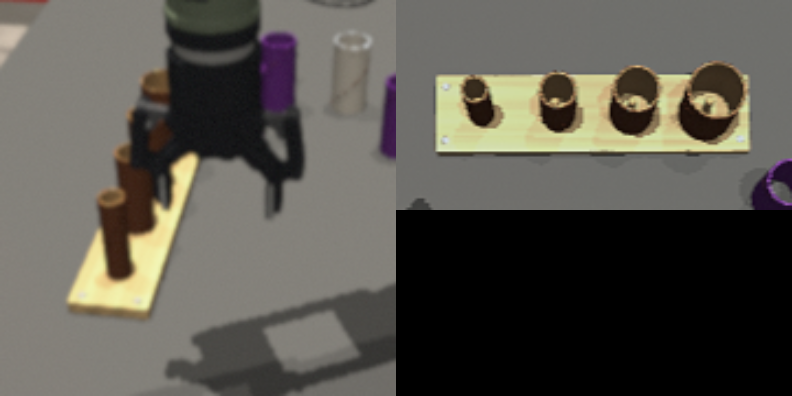

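All four sleeves stand on the board, in order 32, 43, 54, 66 from the left (top view at 475, 558, 633 and 712), and the gripper is clear.

```bash
python3 -c "
from bench import bot
print(bot.finish_job())"
```

```text
the job is handed in; nothing more can be done
None
```

I handed the job in at about 27 s: all four sleeves stand over their dowels on the board, in order 32, 43, 54, 66 mm from left to right; the stick and tape were never approached, and no verdict was returned.

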